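# Press a cake tin's lid home with a coarse-and-fine screw press

## Robot

A 6-joint arm with a two-finger parallel gripper is mounted at the origin on the work surface. World frame = base frame: x ahead of the robot, y to its left, z up, the work surface at z = 0. Lengths are in m, angles in degrees, forces in N, time in s.
With the tool pointing down it reaches from about 0.3 to 0.75 m from the base axis. Payload 8.5 kg.
Tool frame: the origin (TCP) lies at the very end of the fingers, on their centre line; the grasp point (between the pads) lies 19 mm behind it; z points along the fingers, y is the line along which they close (so a half turn about z gives the same grasp; the last joint's range is limited). The gripper opens to 85 mm and grips with 20 to 120 N. Pads are 22 mm wide; open, the fingers measure 114 mm over their backs; the gripper's body (76 mm by 85 mm) begins 54 mm behind the grasp point. The pads swing forward as they close: fully open they stand 13 mm farther back than shut.
Start: joints at [55.044, 21.807, 74.336, -0, 83.858, -12.336], TCP at [0.212, 0.508, 0.231] pointing down, gripper open.
Joint ranges: [-178.18, 178.18], [-50.72, 133.34], [12.68, 142.11], [-81.47, 261.47], [9.98, 163.14], [-165.26, 165.26]. Speed limits (degrees/s): [136.94, 136.94, 180, 180, 180, 180].

## Interface

Orientations are given as a 3x3 rotation matrix whose columns are the frame's x, y, z axes.
In Python, from rig import observe, cams, ticket gives the robot as it stands.
- The arm moves only by the tool move_arm, never from a script. Its arguments are lists of equal length, an entry for each row: "jaw": the finger opening in cm, from 0 to 8.54; "dp": the shift along the tool's x, y, z in cm, a list of three; "turn": the turn, a rotation vector about the tool's x, y, z in rad, a list of three. In form: {"jaw": [jaw, ...], "dp": [[tx, ty, tz], ...], "turn": [[wx, wy, wz], ...]}. A call has 1 to 12 rows; each row shifts and turns the commanded pose from where the row before left it, along the tool's axes as they then stand; what a row does not reach is not made up. A row lasts 1/12 s, in which the tool goes at most 41.7 mm and 7.16 degrees, less where a joint would pass 70% of its speed; a pose out of reach is approached as far as the arm can. A call is refused whole if a number of a shift passes 4.17 or a number of a turn 0.125, either way. A call with a gripper value outside its range is refused whole. The fingers move at their own pace and stop on an object; "force" is the grip in N (left out, the last holds). Time passes only in rows, so rows that do not move let the fingers close. It gives the time, the measured TCP pose, the force, the opening and the grip force at its end, in the units of the state.
- observe(): the state, without advancing time (a new reading comes with each control period).
- cams.get_image(name): name is "side" or "top" or "wrist"; returns (picture, depth): 384x512x3 uint8, red, green, blue; 384x512 float32, m along the optical axis (not along the pixel's ray), 0 where there is no reading.
- cams.calibration(name): a dict with "vertical_fov" (degrees; the focal length in pixels is half the picture's height over the tangent of half this angle, whatever the lens; pixels are square), "cx", "cy" (the principal point, pixels), "view" (4x4, takes a point from world to camera coordinates); the wrist camera has in their place "tool_from_camera" (4x4, takes a point from camera to tool coordinates, whose origin is the TCP and whose axes are the flange's). Camera axes: x right, y up, looking along -z (the intrinsics and any distortion apply to the point x, -y, -z); pixel columns grow to the right and rows downward; lengths in m; the calibration is good to about 2 mm. The wrist camera is an equidistant fisheye: a pixel r from the principal point sees the ray r / f radians off the axis. A picture is of the moment at which its call begins: read the wrist's pose just before it. calibration takes no time and is no camera call.
- ticket.close_job(): hands the job in; it is judged then, once.
Trained networks look in the newest picture that a camera, given by its name, has taken for a name from the list of things; names that differ only in an ending like _2 or _b are one class to them, and where a whole thing is asked for, a point or a joint stands for the part that bears it (a point fixed in the world has none). Each returns a list of dicts, best first, with "p" (0 to 1); they miss things now and then, are a little off and sometimes report something else, mostly with a low value. They report only what shows in the picture. A call takes as long as a camera call. They do not tell look-alikes from the thing itself.
- cams.spot_in(camera, query): "box" ([centre column, centre row, width, height] as shares, 0 to 1, of the picture: columns of its width, rows of its height, round what is visible of it).
- cams.outline_of(camera, query): "mask" (384x512 bool, what is visible of it) and "box" ([centre column, centre row, width, height] as shares, 0 to 1, of the picture: columns of its width, rows of its height, round what is visible of it).
- cams.mark_of(camera, query): "location" ([column, row] as shares, 0 to 1, of the picture: columns of its width, rows of its height: a listed point, or the origin of a listed thing).
The state is a dict: "time_s": time; "q": joint angles; "qvel": joint speeds; "joint_efforts": joint torques, N m; "position": TCP position; "tool_rot": TCP orientation; "ft_force": force on the tool from outside, world axes, zero at the start; "wrist_torque": the same for the moment, N m; "grip_width": finger opening in m; "gripper_force": force on a finger pad.
Only numpy, scipy, OpenCV 4.12 (cv2) and the standard library are available. Lean on these libraries where they do the work, as an engineer would, in place of code of your own. Each camera call takes 0.05 s, during which the arm holds its last target. There are 200 camera calls.

## Task

Close the cake tin standing under the green bench press. Turn the big black outer ring clockwise only until the foot rests lightly on the lid (needle just off zero and still within the blue zone; never hold or turn the ring with the needle past blue) and let go of it; then turn the small silver inner knob clockwise to push the lid fully home and leave the needle resting in the green zone, hands off. Keep the needle out of the red at all times, leave the tin in its place and do not disturb the other things on the counter.

Things in the scene. Friction and masses are not known exactly. Their poses are not given: they have to be found in the camera images.
- ring_grip (a point): Coarse outer ring: black ribbed cylinder, 56 mm diameter, 28 mm tall, vertical axis, on top of the press. Point on its axis at the height to grip, 8 mm below its top and about 38 mm above the beam; nothing is beside the ring at this height or down to 25 mm below it. Round: can be taken at any yaw. The inner knob stands 34 mm tall above it.
- ring_top (a point): Centre of the ring's top face. Turning the ring clockwise seen from above lowers the foot 14 mm per rad; dry friction of about 0.45 N m, stays where left. Its start differs: 0.8 to 1.75 rad of turn before the foot meets the lid, which the needle shows. The ring itself sinks 3.5 mm per rad of the inner knob.
- knob_grip (a point): Fine inner knob: silver ribbed cylinder, 30 mm diameter, 34 mm tall, coaxial with the ring, standing close above it, fixed in height. Point on its axis at the height to grip, 24 to 26 mm above the ring's top face at the start and 10 mm below the knob's top. Round: can be taken at any yaw.
- knob (a joint): Angle of the fine knob, rad, 0 to 3.5 (stops), growing clockwise seen from above. Lowers the foot 3.5 mm per rad. Dry friction of about 0.11 N m, stays where left. Turns independently of the ring. It takes 1 to 2.3 rad from the first touch to the green zone.
- needle (a joint): Needle of the force gauge, rad, clockwise seen from above: 0.1 rad per newton on the foot, 0 when it touches nothing. Zones on the white face: blue 0 to 0.8 (8 N), green 1.4 to 2.0 (14 to 20 N), red from 2.5 (25 N). The foot is sprung, 6 N per mm. The lid slides at about 10 N, holding the needle near there while it goes down; the needle climbs again once it is home.
- press: Green bench press, fixed to the counter. Origin at the centre of its base's underside, on the knobs' axis, z up. Base 200 x 250 x 15 mm; two uprights at y = -95 and +95 mm carry a beam 75 x 216 mm. The ring stands from about 174 to 202 mm, the knob from 202 to 236 mm. A round steel foot, 72 mm across, hangs on the axis under the beam, 11 to 24 mm above the lid at the start.
- beam_top (a point): Centre of the press beam's top face, on the knobs' axis, 155 mm above the counter. The gauge, a white round face 92 mm across, is just outside the beam on the press's +x side, about 105 mm from the axis, tilted 0.5 rad towards +x; it rides down with the foot. Its black needle points towards the press's -x at 0.
- lid_top (a point): Centre of the flat top of the red tin lid, 122 mm across. Starts 2 to 4.5 mm above its home height; the exact amount differs.
- tin_top (a point): Point of the tin where lid_top is when the lid is fully home, 60 mm above the tin's underside. White and gold round tin, 120 mm across, loose, standing between four short steel pins on the press base.
- sealed_tin_mid (a point): Bystander: centre of a loose white and gold closed tin, 100 mm across, 60 mm tall.
- jar_mid (a point): Bystander: centre of a loose amber glass jar, 64 mm across, 95 mm tall.
- tape_roll_mid (a point): Bystander: centre of a loose orange roll, 90 mm across, 30 mm tall.
There are look-alikes about, which are no part of the job. Leave any pink or purple look-alike of the part that bears lid_top alone.

How it is judged (in metres and radians):
On the way:
1. the foot rests lightly on the still raised lid, needle off zero and within the blue, the ring let go (value of joint needle between 0.04 and 0.85 rad and z of lid_top in the frame of tin_top above 0.0012 m and contact force between the fingers and ring below 0.5 N), for 0.2 s.
At the end, for the whole second after the job is handed in: The needle rests in the green zone (1.37 to 2.03 rad), the lid is within 0.8 mm of fully home, the tin is at rest within 8 mm of the knobs' axis, and nothing is being touched (value of joint needle between 1.37 and 2.03 rad and z of lid_top in the frame of tin_top below 0.0008 m and horizontal distance between tin_top and press below 0.008 m and angular speed of tin below 0.05 rad/s and linear speed of tin below 0.01 m/s).
It fails at once if the ring is held or turned with the needle past the blue zone (more than 8.5 N on the lid) (value of joint needle above 0.85 rad and contact force between any of the fingers, the arm and ring above 2 N).
It fails at once if the needle enters the red zone (value of joint needle above 2.5 rad).
It fails at once if the tin is shifted by more than 8 mm (distance of tin_top from where it was at the start of the episode above 0.008 m).
It fails at once if a bystander is moved by more than 15 mm (distance of any of sealed_tin_mid, jar_mid, tape_roll_mid from where it was at the start of the episode above 0.015 m).
It also fails if it takes over 72 s, if anything falls off the work surface, if the arm or the gripper's body presses on something with over 40 N, if the wrist force passes 120 N, or if a joint passes its speed limit or range.

## Working session

There is one attempt and no reset: what is moved stays moved. The work goes in short steps, Python scripts to look and compute and a tool call to move; the robot and the scene stay as the last step left them, time stands still between calls to the robot, and variables do not carry over. Pictures are saved under pics/ and viewed, at most 10 in all, crops included, and the job is handed in when it is done.

Besides the shell and the picture viewer there is one more tool, called as a command line: name --argument value ..., lists and objects as JSON in quotes. move_arm: Moves the arm, as the interface text tells. Its arguments: {"type":"object","properties":{"jaw":{"type":"array","items":{"type":"number"}},"dp":{"type":"array","items":{"type":"array","items":{"type":"number"}}},"turn":{"type":"array","items":{"type":"array","items":{"type":"number"}}},"force":{"type":"number"}},"required":["jaw","dp","turn"]}

```bash
ls; mkdir -p pics
cat > h.py <<'E'
import numpy as np, cv2
from rig import observe, cams, ticket
def K(name):
    c=cams.calibration(name); return c, 192/np.tan(np.radians(c["vertical_fov"]/2))
def world(name,u,v,d):  # pixel + depth -> world (side/top)
    c,f=K(name)
    p=np.array([(u-c["cx"])/f*d,-(v-c["cy"])/f*d,-d,1])
    return (np.linalg.inv(c["view"])@p)[:3]
def ray(name,u,v):
    c,f=K(name); M=np.linalg.inv(c["view"])
    return M[:3,3], M[:3,:3]@np.array([(u-c["cx"])/f,-(v-c["cy"])/f,-1])
def at_z(name,u,v,z):
    o,r=ray(name,u,v); return o+r*(z-o[2])/r[2]
def save(n,im): cv2.imwrite("pics/"+n,im[...,::-1])
E
python3 - <<'E'
from h import *
ims=[]
for n in ("side","top"):
    im,d=cams.get_image(n); ims.append(im); np.save(f"/tmp/{n}.npy",d)
    print(n,cams.calibration(n))
    for q in ("ring_top","knob_grip","beam_top","lid_top","ring_grip","jar_mid","sealed_tin_mid","tape_roll_mid","press"):
        for r in cams.mark_of(n,q)[:3]:
            u,v=r["location"][0]*512,r["location"][1]*384
            dd=d[min(int(v),383),min(int(u),511)]
            print(n,q,round(r["p"],2),round(u,1),round(v,1),world(n,u,v,dd).round(3))
save("a.png",cv2.resize(np.hstack(ims),(800,300)))
for n,i in zip("st",ims): save(n+"0.png",i)
s=observe();print(s)
E
```

```text
pics
side {'vertical_fov': 55.27828907189828, 'cx': 252.575982232427, 'cy': 190.54917528024097, 'view': array([[ 0.98227929, -0.18608795, -0.02233104, -0.54414025],
       [ 0.13414688,  0.61484364,  0.7771563 , -0.19600947],
       [-0.13088932, -0.76638018,  0.62891129, -1.00951735],
       [ 0.        ,  0.        ,  0.        ,  1.        ]])}
side ring_top 0.73 269.0 202.2 [ 0.575 -0.122  0.214]
side knob_grip 0.57 267.6 193.5 [ 0.573 -0.115  0.236]
side beam_top 0.86 270.8 217.0 [ 0.575 -0.139  0.183]
side lid_top 0.92 269.8 236.7 [ 0.565 -0.177  0.157]
side lid_top 0.75 280.8 182.9 [0.673 0.14  0.057]
side lid_top 0.67 171.9 247.3 [ 0.327 -0.07   0.06 ]
side ring_grip 0.57 272.7 203.3 [ 0.583 -0.125  0.212]
side jar_mid 0.79 298.8 323.2 [ 0.583 -0.365  0.092]
side sealed_tin_mid 0.7 229.3 197.2 [0.502 0.099 0.061]
side tape_roll_mid 0.61 345.8 240.7 [ 0.807 -0.091  0.001]
side press 0.87 267.2 255.1 [ 0.562 -0.163  0.079]
top {'vertical_fov': 52.53922098659842, 'cx': 257.24394624253046, 'cy': 191.91300052715488, 'view': array([[ 0.13591599, -0.99070014,  0.00633092, -0.0471343
[... 985 characters left out ...]
 8.38567372e+01, -1.23358261e+01]), 'qvel': array([ 0.11006263, -0.01140845,  0.02183439,  0.0297581 ,  0.01484731,
        0.02357867]), 'joint_efforts': array([ 4.35900110e-04, -4.48325264e+01, -2.31464946e+01, -7.28416103e-05,
        5.42307116e-04, -6.08979713e-05]), 'position': array([0.21154502, 0.50768995, 0.23133316]), 'tool_rot': array([[-9.23072700e-01,  3.84625520e-01,  2.25784973e-05],
       [ 3.84625521e-01,  9.23072699e-01,  4.26925973e-05],
       [-4.42093198e-06,  4.80926373e-05, -9.99999999e-01]]), 'ft_force': array([-0.08921194,  0.05003761,  0.04050405]), 'wrist_torque': array([0.0059567 , 0.03982654, 0.05365587]), 'gripper_force': 0.0, 'grip_width': 0.0854024744500731}
```

View pics/a.png

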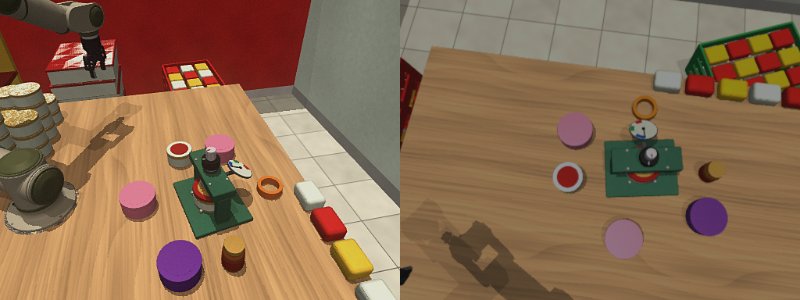

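Run:
```python
from h import *
s=cv2.imread("pics/s0.png")[150:290,190:350]; t=cv2.imread("pics/t0.png")[130:270,240:400]
cv2.imwrite("pics/b.png",np.hstack([cv2.resize(s,(400,350),interpolation=cv2.INTER_CUBIC),cv2.resize(t,(400,350),interpolation=cv2.INTER_CUBIC)]))
d=np.load("/tmp/top.npy")
# points by height band near press from top view
vv,uu=np.mgrid[0:384,0:512]
c,f=K("top");P=np.stack([(uu-c["cx"])/f*d,-(vv-c["cy"])/f*d,-d,np.ones_like(d)],-1)@np.linalg.inv(c["view"]).T
P=P[...,:3]; ok=(d>0)&(abs(P[...,0]-.56)<.2)&(abs(P[...,1]+.1)<.2)
for lo,hi in ((.228,.245),(.195,.209),(.15,.16)):
    m=ok&(P[...,2]>lo)&(P[...,2]<hi); q=P[m]; print(lo,len(q),np.median(q,0).round(4),q.min(0).round(3),q.max(0).round(3), "px",uu[m].mean(),vv[m].mean())
```

```text
0.228 157 [ 0.5788 -0.1073  0.2359] [ 0.565 -0.122  0.228] [ 0.594 -0.092  0.239] px 321.3312101910828 195.5859872611465
0.195 297 [ 0.5713 -0.1021  0.2019] [ 0.551 -0.136  0.195] [ 0.607 -0.08   0.209] px 317.81481481481484 200.37373737373738
0.15 2240 [ 0.5747 -0.091   0.1549] [ 0.527 -0.22   0.15 ] [0.634 0.002 0.16 ] px 315.14375 204.10848214285716
```

View pics/b.png

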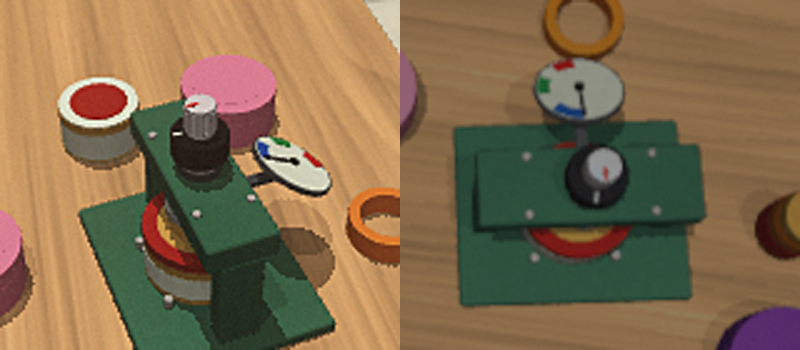

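The true lid is the red one under the press (side px ~270,237; top ~315,208). The look-alikes are pink lids at side ~(281,183) and (172,247), purple at about (230,340), and the sealed tin with a red centre at about (229,197). The crop confirms the ring and knob axis at about (0.579, -0.107). Heights measured 0.202 and 0.236, as given.

move_arm --jaw '[8.5,8.5,8.5,8.5,8.5,8.5,8.5,8.5,8.5,8.5,8.5,8.5]' --dp '[[-3.2,-2.37,-0.6],[-3.2,-2.37,-0.6],[-3.2,-2.37,-0.6],[-3.2,-2.37,-0.6],[-3.2,-2.37,-0.6],[-3.2,-2.37,-0.6],[-3.2,-2.37,-0.6],[-3.2,-2.37,-0.6],[-3.2,-2.37,-0.6],[-3.2,-2.37,-0.6],[-3.2,-2.37,-0.6],[-3.2,-2.37,-0.4]]' --turn '[[0,0,0],[0,0,0],[0,0,0],[0,0,0],[0,0,0],[0,0,0],[0,0,0],[0,0,0],[0,0,0],[0,0,0],[0,0,0],[0,0,0]]' --force 40

```text
time_s: 2.0
position: [0.4573, 0.0955, 0.3021]
tool_rot: [[-0.923, 0.385, 0.001], [0.385, 0.923, 0.0], [-0.001, 0.0, -1.0]]
ft_force: [0.4, 0.3, -0.5]
grip_width: 0.0851
gripper_force: 0.0
```

move_arm --jaw '[8.5,8.5,8.5,8.5,8.5,8.5]' --dp '[[-3.2,-2.37,0],[-3.2,-2.37,0],[-3.2,-2.37,0],[-3.2,-2.37,0],[-3.2,-2.37,0],[0,0,0]]' --turn '[[0,0,0],[0,0,0],[0,0,0],[0,0,0],[0,0,0],[0,0,0]]'

```text
time_s: 2.5
position: [0.561, -0.0791, 0.2997]
tool_rot: [[-0.921, 0.389, -0.001], [0.389, 0.921, -0.001], [0.001, -0.001, -1.0]]
ft_force: [-0.0, 0.4, -0.4]
grip_width: 0.0853
gripper_force: 0.0
```

```bash
cat >> h.py <<'E'
AX=np.array([.579,-.1075])
def togo(z,ax=None):
    s=observe();d=np.r_[AX if ax is None else ax,z]-s["position"]
    print("t",round(s["time_s"],2),"pos",s["position"].round(4),"q6",s["q"][5].round(1),"togo cm",(s["tool_rot"].T@d*100).round(2),"w",s["grip_width"].round(4))
E
python3 - <<'E'
from h import *
s=observe();im,d=cams.get_image("wrist");c=cams.calibration("wrist");print(c)
f=192/np.tan(np.radians(c["vertical_fov"]/2));T=c["tool_from_camera"]
togo(.30)
vv,uu=np.mgrid[0:384,0:512];x=uu-c["cx"];y=vv-c["cy"];r=np.hypot(x,y)+1e-9;th=r/f
rr=np.tan(np.minimum(th,1.4));P=np.stack([x/r*rr*d,-y/r*rr*d,-d,np.ones_like(d)],-1)@T.T
W=P[...,:3]@s["tool_rot"].T+s["position"]
ok=(d>0)&(th<1.3)&(np.hypot(W[...,0]-.579,W[...,1]+.1075)<.06)
for lo,hi in ((.228,.245),(.195,.209)):
    m=ok&(W[...,2]>lo)&(W[...,2]<hi); q=W[m]; print(len(q),q.min(0).round(4) if len(q) else 0,q.max(0).round(4) if len(q) else 0, np.median(q,0))
for q in ("ring_top","knob_grip"):
    for k in cams.mark_of("wrist",q)[:2]:
        u,v=k["location"][0]*512,k["location"][1]*384;print(q,k["p"],u,v,W[int(v),int(u)])
S,_=cams.get_image("side");t,_=cams.get_image("top")
a=cv2.resize(im,(400,300));b=cv2.resize(S[170:290,200:360],(400,300),interpolation=2);e=cv2.resize(t[130:250,250:410],(400,300),interpolation=2)
save("c.png",np.vstack([np.hstack([a,b]),np.hstack([e,e*0])]))
E
```

```text
{'vertical_fov': 65.70646984690485, 'cx': 255.911984402973, 'cy': 197.8614117049706, 'tool_from_camera': array([[-1.67344826e-04,  9.62326405e-01,  2.71896787e-01,
         6.75162043e-02],
       [ 9.99999382e-01,  4.59909613e-04, -1.01229016e-03,
        -1.99132194e-04],
       [-1.09920149e-03,  2.71896450e-01, -9.62325887e-01,
        -1.43309852e-01],
       [ 0.00000000e+00,  0.00000000e+00,  0.00000000e+00,
         1.00000000e+00]])}Traceback (most recent call last):
  File "<stdin>", line 4, in <module>
  File "h.py", line 18, in togo
    print("t",round(s["time_s"],2),"pos",s["position"].round(4),"q6",s["q"][5].round(1),"togo cm",(s["tool_rot"].T@d*100).round(2),"w",s["grip_width"].round(4))
                                                                                                                                       ^^^^^^^^^^^^^^^^^^^^^
AttributeError: 'float' object has no attribute 'round'
```

```bash
sed -i 's/s\["grip_width"\].round(4)/round(s["grip_width"],4)/' h.py
cat >> h.py <<'E'
def wristW():
    s=observe();im,d=cams.get_image("wrist");c,f=K("wrist");T=c["tool_from_camera"]
    vv,uu=np.mgrid[0:384,0:512];x=uu-c["cx"];y=vv-c["cy"];r=np.hypot(x,y)+1e-9;th=r/f
    rr=np.tan(np.minimum(th,1.4));P=np.stack([x/r*rr*d,-y/r*rr*d,-d,np.ones_like(d)],-1)@T.T
    return im,np.where((d>0)[...,None],P[...,:3]@s["tool_rot"].T+s["position"],np.nan)
E
python3 - <<'E'
from h import *
togo(.30)
im,W=wristW()
ok=(np.hypot(W[...,0]-.579,W[...,1]+.1075)<.06)
for lo,hi in ((.228,.245),(.195,.209)):
    m=ok&(W[...,2]>lo)&(W[...,2]<hi); q=W[m]
    if len(q): print(len(q),q.min(0).round(4),q.max(0).round(4), np.median(q,0))
for q in ("ring_top","knob_grip"):
    for k in cams.mark_of("wrist",q)[:2]:
        u,v=k["location"][0]*512,k["location"][1]*384;print(q,k["p"],u,v,W[int(v),int(u)])
S,_=cams.get_image("side");t,_=cams.get_image("top")
a=cv2.resize(im,(400,300));b=cv2.resize(S[170:290,200:360],(400,300),interpolation=2);e=cv2.resize(t[130:250,250:410],(400,300),interpolation=2)
save("c.png",np.vstack([np.hstack([a,b]),np.hstack([e,e*0])]))
E
```

```text
t 2.55 pos [ 0.5597 -0.0764  0.3   ] q6 -86.9 togo cm [-2.99 -2.12 -0.  ] w 0.0849
1208 [ 0.5653 -0.1243  0.228 ] [ 0.5956 -0.0931  0.239 ] [ 0.57913599 -0.10716421  0.23656922]
1689 [ 0.5524 -0.137   0.195 ] [ 0.6095 -0.08    0.209 ] [ 0.56925421 -0.09832017  0.20248504]
ring_top 0.9 229.9904 235.00799999999998 [ 0.57027784 -0.1028966   0.23629214]
knob_grip 0.95 229.888 243.4176 [ 0.57620846 -0.10559596  0.23661216]
```

View pics/c.png

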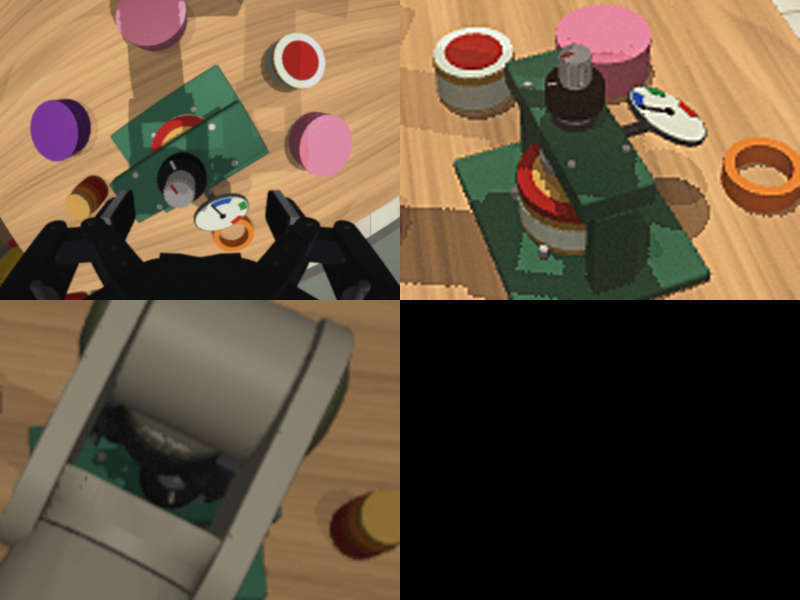

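move_arm --jaw '[8.5,8.5,8.5,8.5,8.5,8.5,8.5,8.5,8.5,8.5,8.5,8.5]' --dp '[[-1.55,-1.07,0],[-1.54,-1.06,0],[0,0,0],[0,0,0],[0,0,0],[0,0,0],[0,0,0],[0,0,0],[0,0,0],[0,0,0],[0,0,0],[0,0,0]]' --turn '[[0,0,0],[0,0,0.12],[0,0,0.12],[0,0,0.12],[0,0,0.12],[0,0,0.12],[0,0,0.12],[0,0,0.12],[0,0,0.12],[0,0,0.12],[0,0,0.12],[0,0,0]]'

```text
time_s: 3.8
position: [0.5788, -0.1039, 0.3018]
tool_rot: [[0.027, 1.0, 0.001], [1.0, -0.027, -0.0], [-0.0, 0.001, -1.0]]
ft_force: [-0.5, -0.8, -0.3]
grip_width: 0.0849
gripper_force: 0.0
```

```bash
sed -i 's/^AX=.*/AX=np.array([.580,-.108])/' h.py
python3 - <<'E'
from h import *
togo(.175)
im,W=wristW();S,d=cams.get_image("side");save("w1.png",im);save("s1.png",S);np.save("/tmp/W1.npy",W);np.save("/tmp/sd.npy",d)
ok=(np.hypot(W[...,0]-.579,W[...,1]+.1075)<.06)
for lo,hi in ((.228,.245),(.195,.209)):
    m=ok&(W[...,2]>lo)&(W[...,2]<hi); q=W[m]
    if len(q): print(len(q),q.min(0).round(4),q.max(0).round(4), np.median(q,0))
# gauge: white-ish points in wrist view, at 65..160 mm on +x side
rho=np.hypot(W[...,0]-.58,W[...,1]+.108)
m=(im.min(-1)>140)&(W[...,0]>.62)&(rho<.16)&(W[...,2]>.08);q=W[m];print("gauge W",len(q),q.min(0),q.max(0),q.mean(0))
for n in("wrist","side"):
  for k in cams.outline_of(n,"needle")[:2]:
    mm=k["mask"];print(n,k["p"],k["box"],mm.sum())
  for k in cams.mark_of(n,"needle")[:2]: print(n,k["p"],np.array(k["location"])*[512,384])
a=cv2.resize(im,(400,300));b=cv2.resize(S[180:240,280:360],(400,300),interpolation=2)
save("d.png",np.hstack([a,b]))
E
```

```text
t 3.8 pos [ 0.5788 -0.1039  0.3018] q6 -20.2 togo cm [-0.41  0.12 12.68] w 0.0849
1313 [ 0.5654 -0.1226  0.228 ] [ 0.5967 -0.0926  0.2389] [ 0.58103631 -0.10637179  0.23642045]
1747 [ 0.5533 -0.1349  0.195 ] [ 0.6094 -0.0794  0.2088] [ 0.58169826 -0.09607458  0.20241257]
gauge W 2512 [ 0.63888744 -0.13452993  0.10362993] [ 0.72257301 -0.04874173  0.38007097] [ 0.68397403 -0.09486519  0.1260913 ]
wrist 0.49 [0.6648, 0.4419, 0.0621, 0.0344] 127Traceback (most recent call last):
  File "<stdin>", line 14, in <module>
ValueError: it knows: beam_top, jar_mid, knob_grip, lid_top, press, ring_grip, ring_top, sealed_tin_mid, tape_roll_mid, tin_top
```

```bash
cat >> h.py <<'E'
def proj(name,X,s=None):   # world points (...,3) -> pixels
    c,f=K(name)
    if name!="wrist":
        p=X@c["view"][:3,:3].T+c["view"][:3,3]; return np.stack([c["cx"]+f*p[...,0]/-p[...,2],c["cy"]-f*p[...,1]/-p[...,2]],-1)
    p=(X-s["position"])@s["tool_rot"]; M=np.linalg.inv(c["tool_from_camera"]); p=p@M[:3,:3].T+M[:3,3]
    h=np.hypot(p[...,0],p[...,1]); k=f*np.arctan2(h,-p[...,2])/h
    return np.stack([c["cx"]+k*p[...,0],c["cy"]-k*p[...,1]],-1)
def dial(name,im,C,n,psi,s=None,N=300,half=.055):
    """rectified dial picture: up = press +x, 0-needle points down, clockwise = clockwise"""
    up=np.array([np.cos(psi),np.sin(psi),0]);up-=n*(up@n);up/=np.linalg.norm(up);rt=np.cross(up,n)
    b,a=np.mgrid[0:N,0:N]; a=(a-N/2)/N*2*half; b=-(b-N/2)/N*2*half
    px=proj(name,C+a[...,None]*rt+b[...,None]*up,s).astype(np.float32)
    return cv2.remap(im,px,None,cv2.INTER_CUBIC)
E
python3 - <<'E'
from h import *
im=cv2.imread("pics/w1.png")[...,::-1].copy();S=cv2.imread("pics/s1.png")[...,::-1].copy();W=np.load("/tmp/W1.npy");s=observe()
rho=np.hypot(W[...,0]-.58,W[...,1]+.108)
m=(W[...,0]>.62)&(rho<.165)&(W[...,2]>.085)&(W[...,2]<.16)&((im.min(-1)>120)|(np.ptp(im,-1)>60))
q=W[m]
for _ in range(3):
    c=q.mean(0);n=np.linalg.svd(q-c)[2][2];n*=np.sign(n[2]);e=(q-c)@n;q=q[abs(e)<.006]
print(len(q),n,"tilt",np.arccos(n[2]),"yaw n",np.degrees(np.arctan2(n[1],n[0])),"c",c,"bbox",q.min(0),q.max(0),"std",e.std())
C=(q.min(0)+q.max(0))/2
# beam yaw from W
b=W[(abs(W[...,2]-.155)<.004)&(rho<.12)];r=cv2.minAreaRect((b[:,:2]*1000).astype(np.float32));print("beam",r)
psi=np.arctan2(C[1]+.108,C[0]-.58);print("C",C,"psi",np.degrees(psi))
psi=np.radians(8) if False else psi
nn=np.array([np.sin(.5)*np.cos(psi),np.sin(.5)*np.sin(psi),np.cos(.5)])
save("d.png",np.hstack([cv2.resize(im,(200,300)),dial("wrist",im,C,nn,psi,s),dial("side",S,C,nn,psi)]))
E
```

```text
3094 [0.47496306 0.07543841 0.8767663 ] tilt 0.5016999438186451 yaw n 9.024905357571932 c [ 0.6830573  -0.09115899  0.1260901 ] bbox [ 0.64700902 -0.13498545  0.10172469] [ 0.72460814 -0.04541969  0.14702144] std 0.0006260703796291883
beam ((581.4728393554688, -108.09484100341797), (75.50838470458984, 215.1871795654297), 9.701751708984375)
C [ 0.68580858 -0.09020257  0.12437307] psi 9.54800523503071
```

View pics/d.png

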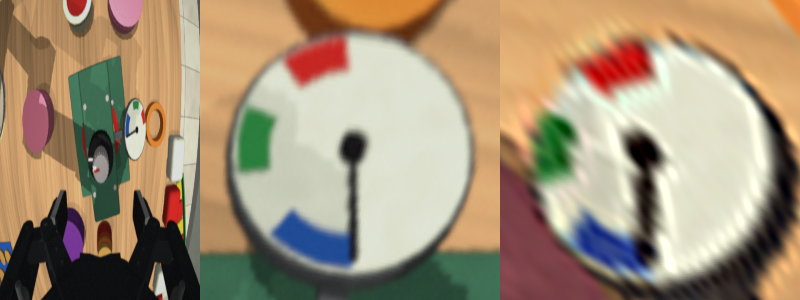

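Both cameras resolve the dial: the needle reads 0, pointing to -x. Blue lies clockwise of it, then green, then red. Beam centre and ring agree on the axis at (0.5805, -0.108), with the press yawed about 9.6°. Descending to the ring now.

move_arm --jaw '[8.5,8.5,8.5,8.5,8.5,8.5,8.5,8.5]' --dp '[[-0.4,0.18,0],[0,0,2.2],[0,0,2.2],[0,0,2.2],[0,0,2.2],[0,0,2.0],[0,0,2.0],[0,0,0]]' --turn '[[0,0,0],[0,0,0],[0,0,0],[0,0,0],[0,0,0],[0,0,0],[0,0,0],[0,0,0]]'

```text
time_s: 4.62
position: [0.5793, -0.1087, 0.1696]
tool_rot: [[0.022, 1.0, -0.007], [1.0, -0.022, 0.003], [0.002, -0.007, -1.0]]
ft_force: [-0.1, 0.3, -0.3]
grip_width: 0.0853
gripper_force: 0.0
```

```bash
sed -i 's/^AX=.*/AX=np.array([.5805,-.108])/' h.py
python3 - <<'E'
from h import *
togo(.174)
E
```

```text
t 4.62 pos [ 0.5793 -0.1087  0.1696] q6 -20.8 togo cm [ 0.07  0.11 -0.44] w 0.0853
```

move_arm --jaw '[8.5,8.5,8.5]' --dp '[[0,0.1,0],[0,0,0],[0,0,0]]' --turn '[[0,0,0],[0,0,0],[0,0,0]]'

```text
time_s: 4.87
position: [0.5824, -0.1094, 0.1749]
tool_rot: [[0.024, 1.0, 0.003], [1.0, -0.023, -0.001], [-0.001, 0.003, -1.0]]
ft_force: [0.3, 0.5, 0.0]
grip_width: 0.0849
gripper_force: 0.0
```

Run:
```python
from h import *
togo(.174)
```

```text
t 4.87 pos [ 0.5824 -0.1094  0.1749] q6 -20.7 togo cm [ 0.13 -0.2   0.09] w 0.0849
```

move_arm --jaw '[8.5,8.5,5.0,5.0,5.0,5.0,5.0,5.0,5.0]' --dp '[[0.1,-0.12,0.05],[0,0,0],[0,0,0],[0,0,0],[0,0,0],[0,0,0],[0,0,0],[0,0,0],[0,0,0]]' --turn '[[0,0,0],[0,0,0],[0,0,0],[0,0,0],[0,0,0],[0,0,0],[0,0,0],[0,0,0],[0,0,0]]' --force 40

```text
time_s: 5.62
position: [0.5801, -0.108, 0.1734]
tool_rot: [[0.024, 1.0, -0.001], [1.0, -0.024, -0.0], [-0.0, -0.001, -1.0]]
ft_force: [-4.7, 0.5, 5.2]
grip_width: 0.0551
gripper_force: 41.9
```

```bash
cat >> h.py <<'E'
C0=np.array([.6835,-.0905,.1252]);PSI=np.radians(9.6)
NN=np.array([np.sin(.5)*np.cos(PSI),np.sin(.5)*np.sin(PSI),np.cos(.5)])
def needle(name,drop=0,tag=None):
    """angle of needle from rectified dial; hub = dark blob near the centre of the disc"""
    s=observe();im,_=cams.get_image(name);N=300
    D=dial(name,im,C0-[0,0,drop],NN,PSI,s if name=="wrist" else None)
    g=D.max(-1).astype(float);dark=(g<70).astype(np.uint8)
    y,x=np.mgrid[0:N,0:N]
    # hub: best round dark spot within 16 mm of the picture's centre
    b=cv2.GaussianBlur(255-g,(0,0),7);b[np.hypot(x-150,y-150)>50]=0
    hy,hx=np.unravel_index(b.argmax(),b.shape)
    ang=np.radians(np.arange(-40,200,1.));rr=np.arange(25,90)   # px from hub; 300 px = 110 mm
    px=hx-np.sin(ang)[:,None]*rr;py=hy+np.cos(ang)[:,None]*rr
    v=cv2.remap(g.astype(np.float32),px.astype(np.float32),py.astype(np.float32),1).mean(1)
    v=cv2.GaussianBlur(v[:,None],(1,5),0)[:,0]
    i=v.argmin();w=np.clip(v[i]+40-v[max(0,i-8):i+9],0,None);a=(w*ang[max(0,i-8):i+9]).sum()/w.sum()
    print(name,"t",round(s["time_s"],2),"hub",hx,hy,"needle",round(a,3),"dark",round(v[i]),"med",round(np.median(v)),"q6",round(s["q"][5],1),"tz",round(s["wrist_torque"][2],2),"w",round(s["grip_width"],4))
    if tag: save(tag+".png",D)
    return a,D
E
python3 - <<'E'
from h import *
togo(.174)
a,D=needle("wrist");b,E=needle("side");save("e.png",np.hstack([D,E]))
s=observe();print(s["ft_force"],s["wrist_torque"],s["gripper_force"])
E
```

```text
t 5.62 pos [ 0.5801 -0.108   0.1734] q6 -20.6 togo cm [ 0.    0.04 -0.06] w 0.0551
wrist t 5.62 hub 156 137 needle 0.005 dark 36 med 245 q6 -20.6 tz 0.04 w 0.0551
side t 5.67 hub 142 144 needle -0.044 dark 35 med 216 q6 -20.6 tz 0.03 w 0.0548
[-5.01921462  0.41309059  5.19589319] [0.03304526 0.71976738 0.06008375] 41.94361925125122
```

move_arm --jaw '[5.0,5.0,5.0,5.0,5.0,5.0,5.0,5.0,5.0]' --dp '[[0,0,0],[0,0,0],[0,0,0],[0,0,0],[0,0,0],[0,0,0],[0,0,0],[0,0,0],[0,0,0]]' --turn '[[0,0,0.09],[0,0,0.09],[0,0,0.09],[0,0,0.09],[0,0,0.09],[0,0,0.09],[0,0,0.09],[0,0,0.07],[0,0,0]]'

```text
time_s: 6.47
position: [0.58, -0.1081, 0.1734]
tool_rot: [[0.665, 0.747, -0.001], [0.747, -0.665, -0.0], [-0.001, -0.001, -1.0]]
ft_force: [-5.2, 0.5, 4.7]
grip_width: 0.0548
gripper_force: 42.1
```

Run:
```python
from h import *
togo(.174)
a,D=needle("wrist",.0098);b,E=needle("side",.0098);save("e.png",np.hstack([D,E]))
s=observe();print(s["ft_force"],s["wrist_torque"],s["gripper_force"])
# lid/foot gap from side depth: list
im,d=cams.get_image("side");save("s2.png",im)
```

```text
t 6.47 pos [ 0.58   -0.1081  0.1734] q6 19.7 togo cm [ 0.03  0.03 -0.06] w 0.0548
wrist t 6.47 hub 154 141 needle -0.001 dark 34 med 237 q6 19.7 tz -0.53 w 0.0548
side t 6.52 hub 143 145 needle -0.02 dark 23 med 219 q6 19.5 tz -0.49 w 0.0546
[-5.4240219   1.2605621   5.97569251] [ 0.07111737  0.74873988 -0.43562323] 42.14065611362457
```

View pics/e.png

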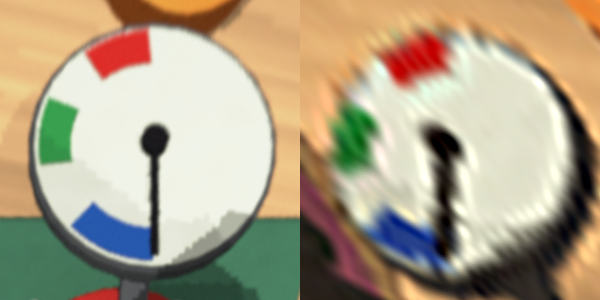

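move_arm --jaw '[5.0,5.0,5.0,5.0]' --dp '[[0,0,0],[0,0,0],[0,0,0],[0,0,0]]' --turn '[[0,0,0.08],[0,0,0.07],[0,0,0],[0,0,0]]'

```text
time_s: 6.95
position: [0.5801, -0.108, 0.1734]
tool_rot: [[0.768, 0.641, -0.001], [0.641, -0.768, -0.0], [-0.001, -0.001, -1.0]]
ft_force: [-4.6, -0.1, 5.5]
grip_width: 0.0553
gripper_force: 42.1
```

```bash
cat > n.py <<'E'
import sys
from h import *
needle("wrist",float(sys.argv[1])); s=observe();print(s["ft_force"].round(1),s["wrist_torque"].round(2))
E
python3 n.py .012
```

```text
wrist t 6.95 hub 154 141 needle 0.003 dark 35 med 237 q6 28.1 tz -0.53 w 0.0553
[-4.9  0.6  5.4] [ 0.13  0.79 -0.46]
```

move_arm --jaw '[5.0,5.0,5.0]' --dp '[[0,0,0],[0,0,0],[0,0,0]]' --turn '[[0,0,0.08],[0,0,0],[0,0,0]]'

```text
time_s: 7.25
position: [0.5801, -0.108, 0.1734]
tool_rot: [[0.816, 0.577, -0.001], [0.577, -0.816, 0.0], [-0.001, -0.001, -1.0]]
ft_force: [-4.8, 0.4, 6.2]
grip_width: 0.0546
gripper_force: 42.1
```

```bash
python3 n.py .013
```

```text
wrist t 7.25 hub 153 141 needle -0.008 dark 39 med 242 q6 32.7 tz -0.52 w 0.0546
[-4.5  0.6  5.6] [ 0.07  0.73 -0.49]
```

move_arm --jaw '[5.0,5.0,5.0]' --dp '[[0,0,0],[0,0,0],[0,0,0]]' --turn '[[0,0,0.08],[0,0,0],[0,0,0]]'

```text
time_s: 7.55
position: [0.5801, -0.108, 0.1734]
tool_rot: [[0.86, 0.51, -0.001], [0.51, -0.86, 0.0], [-0.001, -0.0, -1.0]]
ft_force: [-4.7, 0.8, 4.9]
grip_width: 0.0551
gripper_force: 42.1
```

```bash
python3 n.py .014
```

```text
wrist t 7.55 hub 153 141 needle -0.006 dark 41 med 243 q6 37.3 tz -0.49 w 0.0551
[-4.8  0.7  4.7] [ 0.15  0.75 -0.48]
```

move_arm --jaw '[5.0,5.0,5.0]' --dp '[[0,0,0],[0,0,0],[0,0,0]]' --turn '[[0,0,0.08],[0,0,0],[0,0,0]]'

```text
time_s: 7.85
position: [0.5801, -0.108, 0.1734]
tool_rot: [[0.898, 0.44, -0.001], [0.44, -0.898, 0.0], [-0.001, -0.0, -1.0]]
ft_force: [-4.4, 0.9, 5.2]
grip_width: 0.0547
gripper_force: 42.1
```

```bash
python3 n.py .015
```

```text
wrist t 7.85 hub 153 142 needle 0.001 dark 40 med 244 q6 41.9 tz -0.5 w 0.0547
[-5.2 -0.   5.3] [ 0.08  0.74 -0.49]
```

move_arm --jaw '[5.0,5.0,5.0]' --dp '[[0,0,0],[0,0,0],[0,0,0]]' --turn '[[0,0,0.08],[0,0,0],[0,0,0]]'

```text
time_s: 8.15
position: [0.5801, -0.108, 0.1734]
tool_rot: [[0.93, 0.367, -0.001], [0.367, -0.93, 0.0], [-0.001, -0.0, -1.0]]
ft_force: [-6.0, 0.7, 6.1]
grip_width: 0.0552
gripper_force: 42.1
```

```bash
python3 n.py .016
```

```text
wrist t 8.15 hub 153 142 needle 0.003 dark 41 med 244 q6 46.4 tz -0.47 w 0.0552
[-5.4 -0.1  5.4] [ 0.07  0.78 -0.5 ]
```

move_arm --jaw '[5.0,5.0,5.0]' --dp '[[0,0,0],[0,0,0],[0,0,0]]' --turn '[[0,0,0.08],[0,0,0],[0,0,0]]'

```text
time_s: 8.45
position: [0.5801, -0.108, 0.1734]
tool_rot: [[0.957, 0.291, -0.001], [0.291, -0.957, 0.0], [-0.001, -0.0, -1.0]]
ft_force: [-5.3, 0.8, 5.6]
grip_width: 0.0552
gripper_force: 42.1
```

```bash
python3 n.py .017
```

```text
wrist t 8.45 hub 153 142 needle 0.006 dark 42 med 244 q6 51.0 tz -0.47 w 0.0552
[-4.8  0.2  6.2] [ 0.13  0.78 -0.53]
```

move_arm --jaw '[5.0,5.0,5.0]' --dp '[[0,0,0],[0,0,0],[0,0,0]]' --turn '[[0,0,0.08],[0,0,0],[0,0,0]]'

```text
time_s: 8.75
position: [0.5801, -0.108, 0.1734]
tool_rot: [[0.977, 0.214, -0.001], [0.214, -0.977, 0.0], [-0.001, -0.0, -1.0]]
ft_force: [-5.1, 0.4, 4.9]
grip_width: 0.0546
gripper_force: 42.1
```

```bash
python3 n.py .018
```

```text
wrist t 8.75 hub 153 142 needle 0.006 dark 43 med 244 q6 55.6 tz -0.48 w 0.0546
[-6.  -0.2  5.2] [ 0.15  0.8  -0.44]
```

move_arm --jaw '[5.0,5.0,5.0]' --dp '[[0,0,0],[0,0,0],[0,0,0]]' --turn '[[0,0,0.08],[0,0,0],[0,0,0]]'

```text
time_s: 9.05
position: [0.5801, -0.108, 0.1734]
tool_rot: [[0.991, 0.135, -0.001], [0.135, -0.991, 0.0], [-0.001, -0.0, -1.0]]
ft_force: [-5.3, 0.4, 5.8]
grip_width: 0.055
gripper_force: 42.1
```

```bash
python3 n.py .0195
```

```text
wrist t 9.05 hub 152 142 needle -0.005 dark 45 med 244 q6 60.2 tz -0.5 w 0.055
[-4.9  0.6  5. ] [ 0.09  0.79 -0.47]
```

move_arm --jaw '[5.0,5.0,5.0]' --dp '[[0,0,0],[0,0,0],[0,0,0]]' --turn '[[0,0,0.08],[0,0,0],[0,0,0]]'

```text
time_s: 9.35
position: [0.5801, -0.1081, 0.1734]
tool_rot: [[0.998, 0.056, -0.001], [0.056, -0.998, 0.0], [-0.001, -0.0, -1.0]]
ft_force: [-4.5, 0.5, 5.3]
grip_width: 0.055
gripper_force: 42.1
```

```bash
python3 n.py .0205
```

```text
wrist t 9.35 hub 152 142 needle -0.006 dark 43 med 245 q6 64.8 tz -0.48 w 0.055
[-4.8  0.8  4.5] [ 0.14  0.76 -0.45]
```

move_arm --jaw '[5.0,5.0,5.0]' --dp '[[0,0,0],[0,0,0],[0,0,0]]' --turn '[[0,0,0.08],[0,0,0],[0,0,0]]'

```text
time_s: 9.65
position: [0.5801, -0.108, 0.1734]
tool_rot: [[1.0, -0.024, -0.001], [-0.024, -1.0, 0.0], [-0.001, -0.0, -1.0]]
ft_force: [-5.2, -0.3, 6.4]
grip_width: 0.0551
gripper_force: 42.2
```

```bash
python3 n.py .0215
```

```text
wrist t 9.65 hub 152 142 needle 0.465 dark 39 med 245 q6 69.4 tz -0.43 w 0.0551
[-5.3  0.2  5.6] [ 0.11  0.81 -0.44]
```

move_arm --jaw '[8.5,8.5,8.5,8.5,8.5,8.5]' --dp '[[0,0,0],[0,0,0],[0,0,0],[0,0,0],[0,0,0],[0,0,0]]' --turn '[[0,0,0],[0,0,0],[0,0,0],[0,0,0],[0,0,0],[0,0,0]]'

```text
time_s: 10.2
position: [0.5806, -0.1081, 0.1728]
tool_rot: [[1.0, -0.023, 0.0], [-0.023, -1.0, 0.0], [0.0, -0.0, -1.0]]
ft_force: [0.4, -0.1, -0.0]
grip_width: 0.0852
gripper_force: 0.0
```

```bash
python3 n.py .0215
```

```text
wrist t 10.2 hub 152 142 needle 0.45 dark 40 med 247 q6 69.3 tz -0.03 w 0.0852
[1.  0.8 0. ] [-0.02 -0.07 -0.02]
```

move_arm --jaw '[8.5,8.5,8.5,8.5,8.5,8.5,8.5,8.5,8.5,8.5,8.5,8.5]' --dp '[[0,0,-1.2],[0,0,-1.2],[0,0,-1.2],[0,0,0],[0,0,0],[0,0,0],[0,0,0],[0,0,0],[0,0,0],[0,0,0],[0,0,0],[0,0,0]]' --turn '[[0,0,0],[0,0,0],[0,0,-0.12],[0,0,-0.12],[0,0,-0.12],[0,0,-0.12],[0,0,-0.12],[0,0,-0.12],[0,0,-0.12],[0,0,-0.12],[0,0,-0.12],[0,0,0]]'

```text
time_s: 11.25
position: [0.5806, -0.108, 0.2088]
tool_rot: [[0.488, 0.873, 0.0], [0.873, -0.488, -0.0], [0.0, 0.0, -1.0]]
ft_force: [-0.3, -0.0, 0.0]
grip_width: 0.0847
gripper_force: 0.0
```

```bash
python3 n.py .0215; python3 -c "
from h import *
togo(.2085)
print(observe()['ft_force'])"
```

```text
wrist t 11.25 hub 153 141 needle 0.438 dark 45 med 231 q6 7.2 tz -0.02 w 0.0847
[ 0.1  1.1 -0.7] [-0.03  0.03 -0.03]
t 11.3 pos [ 0.5806 -0.1081  0.2088] q6 7.6 togo cm [ 0.   -0.01  0.03] w 0.0849
[ 0.08099127  1.14934445 -0.68525599]
```

move_arm --jaw '[2.5,2.5,2.5,2.5,2.5,2.5,2.5,2.5,2.5,2.5]' --dp '[[0,0,0],[0,0,0],[0,0,0],[0,0,0],[0,0,0],[0,0,0],[0,0,0],[0,0,0],[0,0,0],[0,0,0]]' --turn '[[0,0,0],[0,0,0],[0,0,0],[0,0,0],[0,0,0],[0,0,0],[0,0,0],[0,0,0],[0,0,0],[0,0,0]]' --force 30

```text
time_s: 12.13
position: [0.5802, -0.1078, 0.209]
tool_rot: [[0.492, 0.871, -0.001], [0.871, -0.492, 0.0], [-0.0, -0.001, -1.0]]
ft_force: [-5.0, 1.8, 4.5]
grip_width: 0.0292
gripper_force: 30.2
```

```bash
python3 n.py .0215
```

```text
wrist t 12.13 hub 153 141 needle 0.436 dark 48 med 237 q6 7.4 tz -0.08 w 0.0292
[-4.4  3.   3.2] [ 0.35  0.81 -0.03]
```

move_arm --jaw '[2.5,2.5,2.5,2.5,2.5]' --dp '[[0,0,0],[0,0,0],[0,0,0],[0,0,0],[0,0,0]]' --turn '[[0,0,0.08],[0,0,0.08],[0,0,0.08],[0,0,0],[0,0,0]]'

```text
time_s: 12.6
position: [0.5802, -0.1079, 0.209]
tool_rot: [[0.685, 0.729, -0.001], [0.729, -0.685, 0.0], [-0.0, -0.001, -1.0]]
ft_force: [-4.5, 1.6, 4.4]
grip_width: 0.0293
gripper_force: 30.2
```

```bash
python3 n.py .0215
```

```text
wrist t 12.6 hub 152 142 needle 0.855 dark 45 med 241 q6 21.2 tz -0.07 w 0.0293
[-3.3  2.4  3.4] [ 0.33  0.75 -0.15]
```

move_arm --jaw '[2.5,2.5,2.5,2.5,2.5,2.5]' --dp '[[0,0,0],[0,0,0],[0,0,0],[0,0,0],[0,0,0],[0,0,0]]' --turn '[[0,0,0.08],[0,0,0.08],[0,0,0.08],[0,0,0.08],[0,0,0],[0,0,0]]'

```text
time_s: 13.15
position: [0.5803, -0.1079, 0.209]
tool_rot: [[0.878, 0.478, -0.001], [0.478, -0.878, 0.0], [-0.0, -0.0, -1.0]]
ft_force: [-4.5, 1.0, 3.2]
grip_width: 0.0292
gripper_force: 30.2
```

```bash
python3 n.py .0215
```

```text
wrist t 13.15 hub 152 143 needle 0.855 dark 48 med 244 q6 39.4 tz -0.06 w 0.0292
[-6.   1.7  3.8] [ 0.32  0.81 -0.08]
```

move_arm --jaw '[2.5,2.5,2.5,2.5,2.5,2.5]' --dp '[[0,0,0],[0,0,0],[0,0,0],[0,0,0],[0,0,0],[0,0,0]]' --turn '[[0,0,0.08],[0,0,0.08],[0,0,0.08],[0,0,0.08],[0,0,0],[0,0,0]]'

```text
time_s: 13.7
position: [0.5803, -0.108, 0.209]
tool_rot: [[0.984, 0.178, -0.0], [0.178, -0.984, -0.0], [-0.0, -0.0, -1.0]]
ft_force: [-4.8, 1.7, 4.1]
grip_width: 0.0291
gripper_force: 30.2
```

Run:
```python
from h import *
a,D=needle("wrist",.0215);b,E=needle("side",.0215);save("f.png",np.hstack([D,E]))
# gauge centre z from wrist depth
im,W=wristW();save("w3.png",im)
rho=np.hypot(W[...,0]-.58,W[...,1]+.108)
m=(W[...,0]>.62)&(rho<.165)&(W[...,2]>.06)&(W[...,2]<.16)&((im.min(-1)>120)|(np.ptp(im,-1)>60))
q=W[m];e=(q-C0)@NN;q=q[abs(e-np.median(e))<.004];print("drop along z",-np.median((q-C0)@NN)/NN[2],len(q))
```

```text
wrist t 13.7 hub 152 143 needle 0.853 dark 51 med 248 q6 57.7 tz -0.14 w 0.0291
side t 13.75 hub 154 152 needle 0.821 dark 30 med 214 q6 57.7 tz -0.09 w 0.0292
drop along z 0.024483065174180304 6724
```

View pics/f.png

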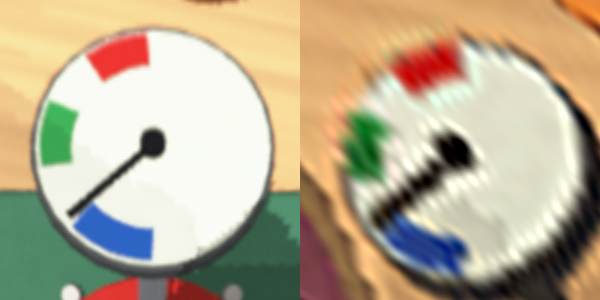

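move_arm --jaw '[2.5,2.5,2.5,2.5,2.5]' --dp '[[0,0,0],[0,0,0],[0,0,0],[0,0,0],[0,0,0]]' --turn '[[0,0,0.08],[0,0,0.08],[0,0,0.08],[0,0,0],[0,0,0]]'

```text
time_s: 14.27
position: [0.5803, -0.1081, 0.209]
tool_rot: [[0.998, -0.06, -0.0], [-0.06, -0.998, -0.0], [-0.0, 0.0, -1.0]]
ft_force: [-3.9, 1.5, 4.4]
grip_width: 0.0292
gripper_force: 30.3
```

```bash
python3 n.py .024
```

```text
wrist t 14.27 hub 151 142 needle 1.287 dark 56 med 248 q6 71.4 tz -0.08 w 0.0292
[-5.5  0.4  4.7] [ 0.22  0.82 -0.06]
```

move_arm --jaw '[2.5,2.5,2.5,2.5,2.5]' --dp '[[0,0,0],[0,0,0],[0,0,0],[0,0,0],[0,0,0]]' --turn '[[0,0,0.07],[0,0,0.07],[0,0,0.06],[0,0,0],[0,0,0]]'

```text
time_s: 14.73
position: [0.5803, -0.1081, 0.209]
tool_rot: [[0.966, -0.257, -0.0], [-0.257, -0.966, -0.0], [-0.0, 0.0, -1.0]]
ft_force: [-5.3, 1.2, 4.9]
grip_width: 0.029
gripper_force: 30.3
```

```bash
python3 n.py .0245
```

```text
wrist t 14.73 hub 151 142 needle 1.675 dark 54 med 246 q6 82.9 tz -0.11 w 0.029
[-4.8  1.3  4.8] [ 0.19  0.82 -0.07]
```

Needle is mid-green at 1.675. Next I open the jaw, go straight up and check.

move_arm --jaw '[6.0,6.0,6.0,6.0,6.0,6.0,6.0,6.0,6.0,6.0,6.0]' --dp '[[0,0,0],[0,0,0],[0,0,0],[0,0,0],[0,0,0],[0,0,-1.5],[0,0,-2.5],[0,0,-2.5],[0,0,-2.5],[0,0,0],[0,0,0]]' --turn '[[0,0,0],[0,0,0],[0,0,0],[0,0,0],[0,0,0],[0,0,0],[0,0,0],[0,0,0],[0,0,0],[0,0,0],[0,0,0]]'

```text
time_s: 15.7
position: [0.5809, -0.1082, 0.2998]
tool_rot: [[0.966, -0.26, 0.003], [-0.26, -0.966, -0.001], [0.003, 0.0, -1.0]]
ft_force: [0.2, -0.6, -0.3]
grip_width: 0.0602
gripper_force: 0.0
```

Run:
```python
from h import *
a,D=needle("wrist",.0245);b,E=needle("side",.0245);save("g.png",np.hstack([D,E]))
togo(.29);print(observe()["ft_force"])
im,d=cams.get_image("side");save("h.png",np.hstack([D,E,cv2.resize(im[170:290,200:280],(200,300))]))
```

```text
wrist t 15.7 hub 151 142 needle 1.678 dark 69 med 232 q6 83.0 tz 0.01 w 0.0602
side t 15.75 hub 149 148 needle 1.663 dark 30 med 215 q6 83.0 tz 0.02 w 0.0602
t 15.8 pos [ 0.5803 -0.1079  0.2977] q6 83.1 togo cm [0.02 0.   0.77] w 0.0602
[ 0.91234674  0.430519   -1.04029163]
```

View pics/h.png

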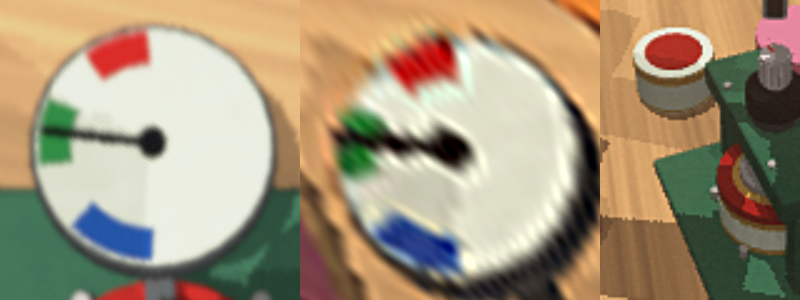

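The needle rests in the middle of the green (wrist reads 1.68, side 1.66). The arm is clear of the press and the lid sits down on the tin.

```bash
python3 -c "
from rig import ticket
print(ticket.close_job())"
```

```text
the job is handed in; nothing more can be done
None
```

I handed the job in with the lid pressed home, the needle resting at about 1.68 rad in the green and the arm clear of everything; the hand-in returned no verdict.

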